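# Load the label printer and hold its cover open

## Task

Put the full roll of labels onto the upright spindle of the unwinder, all the way down, and let go of it. Then lift the label printer's cover (it has a tab at the front) to 50 degrees open and hold it there with the fingers, so that a colleague can thread the strip: the cover falls shut by itself, so finish while holding it, a few degrees either way being fine. Leave the tube rack, the bottle and the bare spent core alone.

Things in the scene. Friction and masses are not known exactly. Their poses are not given: they have to be found in the camera images.
- roll_centre (a point): Centre (half-way up) of the loose full roll of labels: white paper cylinder 56 mm in diameter, 45 mm high, on a brown card core; through hole 27 mm in diameter along its z axis. Starts standing upright on the work surface (centre 22.5 mm above it). About 90 g. Can be gripped from above across its outside.
- spindle_foot (a point): Foot of the unwinder's upright steel spindle, on its axis, level with the platter's top, 14 mm above the work surface. Spindle: 20 mm in diameter, rising 56 mm above this point, top 8 mm coned; z up. A roll fully down has its centre 22.5 mm above this point and the spindle stands 11 mm out of it.
- unwinder: Fixed stand that carries the spindle: grey round base 100 mm in diameter, 8 mm high, with an aluminium platter 80 mm in diameter and 6 mm high on it, where the roll sits. Origin at the centre of its underside.
- cover_tab (a point): Centre of the black lift tab at the middle of the grey cover's front edge, sticking out forwards: 42 mm long, 24 mm wide (along the hinge), 12 mm thick; 112 mm above the work surface when shut; free space around and below. Can be pinched from above across its width and may pivot between the fingers. Axes turn with the cover: x towards the hinge, y along the hinge, z out of its top.
- cover_hinge (a point): Middle of the cover's hinge line (fixed), at the printer's top rear edge, 108 mm above the work surface. x level, from the printer's front to its rear (roughly away from the robot), y along the hinge, z up. The tab's centre lies at (-243, 0, 4) mm in these axes when shut; opening turns it about +y, so its front rises.
- printer: Fixed label printer: white case 220 mm deep (x), 190 mm wide (y), 105 mm high, with the grey hinged cover on top. Origin at the centre of its underside; x points from its front (with display and slot, facing the robot) to its rear.
- cover (a joint): Opening angle of the printer's cover in rad: 0 shut (level), grows as its front edge rises; stop at 1.25. 50 degrees is 0.873. Free hinge, no spring or friction to speak of: let go at any angle, it falls shut. The cover weighs roughly 0.35 kg (it varies); some 2 N at the tab carries it.
- spent_core: Bystander: bare brown card tube, 34 mm in diameter and 45 mm high, standing loose; origin at the centre of its underside. Leave alone.
- rack: Bystander: loose steel wire rack 70 mm by 130 mm with four capped tubes, 115 mm high; origin at the centre of its underside. Leave alone.
- bottle: Bystander: loose white bottle 60 mm in diameter, 150 mm high; origin at the centre of its underside. Leave alone.
Things that resemble listed ones, but are neither listed nor needed, are in the scene too. Several things look just like the part that bears roll_centre: the one meant starts farthest to the robot's left. Leave any yellow look-alike of the unwinder alone.

How it is judged:
By the outcome, as a careful person would: the job done as asked, in the order asked, and still so for the second after the job is handed in, while the arm keeps its last pose, push and grip.
It also fails if it takes over 64 s, if anything falls off the work surface, if the arm or the gripper's body presses on something with over 40 N, if the wrist force passes 120 N, or if a joint passes its speed limit or range.

## Robot

A 6-joint arm with a two-finger parallel gripper is mounted at the origin on the work surface. World frame = base frame: x ahead of the robot, y to its left, z up, the work surface at z = 0. Lengths are in mm, angles in rad, forces in N, time in s.
With the tool pointing down it reaches from about 350 to 975 mm from the base axis. Payload 7.1 kg.
Tool frame: the origin (TCP) lies at the very end of the fingers, on their centre line; the grasp point (between the pads) lies 19 mm behind it; z points along the fingers, y is the direction in which the jaws open and shut (so a half turn about z gives the same grasp; the last joint's range is limited). The gripper opens to 88 mm and grips with 3 to 60 N. Pads are 20 mm wide; open, the fingers measure 115 mm over their backs; the gripper's body (75 mm by 178 mm) begins 61 mm behind the grasp point.
Start: joints at [1.302, 0.423, 1.63, -0, 1.089, -0.019], TCP at [154.475, 605.592, 222.675] pointing down, gripper open.
Joint ranges: [-3, 3], [-0.9, 2.11], [0.09, 2.58], [-1.31, 4.45], [0.11, 2.69], [-2.54, 2.54]. Speed limits (rad/s): [2.39, 2.39, 3.01, 3.14, 3.14, 3.14].

## Interface

Orientations are given as a rotation vector (axis times angle).
In Python, from workcell import readout, imaging, close_job gives the robot as it stands.
- The arm moves only by the tool carry_out, never from a script. Its argument "rows" is a list of rows, each a list of 3 entries, a list of its own where there are three numbers: the shift along the tool's x, y, z in m, then the turn, a rotation vector about the tool's x, y, z in rad, then the closure, from 0 (fully open) to 1 (shut). In form: [[[dx, dy, dz], [wx, wy, wz], hand], ...]. A call has 1 to 12 rows; each row shifts and turns the commanded pose from where the row before left it, along the tool's axes as they then stand; what a row does not reach is not made up. A row lasts 1/12 s, in which the tool goes at most 41.7 mm and 7.16 degrees, less where a joint would pass 70% of its speed; a pose out of reach is approached as far as the arm can. A call with a gripper value outside its range is refused whole. The fingers move at their own pace and stop on an object; the grip force is fixed at half the most. Time passes only in rows, so rows that do not move let the fingers close. It gives the time, the measured TCP pose, the force and the opening at its end, in the units of the state.
- readout.get_obs(): the state, without advancing time (a new reading comes with each control period).
- imaging.get_image(name): name is "side" or "top" or "wrist"; returns the picture (420x560x3 uint8, red, green, blue); there is no depth.
- imaging.camera_params(name): a dict with "fx", "fy", "cx", "cy" (pixels), "rvec" (rotation vector, rad) and "tvec" (3), from world to camera coordinates, as OpenCV has them; the wrist camera has in their place "T_tool_cam" (4x4, takes a point from camera to tool coordinates, whose origin is the TCP and whose axes are the flange's). Camera axes: x right, y down, z forward; pixel columns grow to the right and rows downward; lengths in mm; the calibration is good to about 2 mm. A picture is of the moment at which its call begins: read the wrist's pose just before it. camera_params takes no time and is no camera call.
- close_job(): hands the job in, once; it reports no verdict.
The state is a dict: "t": time; "qpos": joint angles; "qvel": joint speeds; "joint_torque": joint torques, N m; "ee_pos": TCP position; "orientation": TCP orientation; "ft_force": force on the tool from outside, world axes, zero at the start; "moment": the same for the moment, N m; "width": finger opening in mm.
Only numpy, scipy, OpenCV 4.12 (cv2) and the standard library are available. Lean on these libraries where they do the work, as an engineer would, in place of code of your own. Each camera call takes 0.05 s, during which the arm holds its last target.

## Working session

There is one attempt and no reset: what is moved stays moved. The work goes in short steps, Python scripts to look and compute and a tool call to move; the robot and the scene stay as the last step left them, time stands still between calls to the robot, and variables do not carry over. Pictures are saved under pics/ and viewed, and the job is handed in when it is done.

Besides the shell and the picture viewer there is one more tool, called after "Request:" as a command line: name --argument value ..., lists and objects as JSON in quotes. carry_out: Moves the arm, as the interface text tells. Its arguments: {"type":"object","properties":{"rows":{"type":"array","items":{"type":"array"}}},"required":["rows"]}

```bash
mkdir -p pics; ls; python3 - <<'E'
from workcell import readout, imaging
import cv2
print(readout.get_obs())
for n in ["side","top","wrist"]:
    print(n,imaging.camera_params(n))
    im=imaging.get_image(n); cv2.imwrite(f"pics/{n}0.png",im[:,:,::-1])
E
```

```text
pics
{'t': 0.0, 'qpos': array([ 1.30200417e+00,  4.23850423e-01,  1.63068581e+00,  1.06760003e-05,
        1.08861277e+00, -1.90143874e-02]), 'qvel': array([ 0.00050108, -0.00045039, -0.0001983 ,  0.00099388, -0.0009563 ,
        0.0003121 ]), 'joint_torque': array([-1.77320930e-03, -5.44608557e+01, -2.73671275e+01,  6.44287001e-02,
        2.24957726e-02, -1.49033553e-04]), 'ee_pos': array([154.32461202, 605.0677078 , 221.89736858]), 'orientation': array([-3.91309505e-01, -3.11689178e+00,  2.41712708e-03]), 'ft_force': array([0.54145273, 0.49977774, 0.01279876]), 'moment': array([-0.00769702, -0.03832297, -0.07254712]), 'width': 87.60119512839454}
side {'fx': 410.65773584483964, 'fy': 410.65773584483964, 'cx': 278.03860881666105, 'cy': 208.71760445279352, 'rvec': array([ 2.0812608 , -0.03560261,  0.02064602]), 'tvec': array([-578.72481979,  114.1540383 , 1305.36862045])}
top {'fx': 527.1312422255353, 'fy': 527.1312422255353, 'cx': 271.02729975929594, 'cy': 205.02494076445439, 'rvec': array([ 2.22762688, -2.1731903 ,  0.07405782]), 'tvec': array([  36.75672331,  578.55142778, 1765.24159146])}
wrist {'fx': 313.0084884290446, 'fy': 313.0084884290446, 'cx': 278.8796442122938, 'cy': 209.15804028474673, 'T_tool_cam': array([[-4.75417381e-04, -9.53820577e-01, -3.00376564e-01,
         8.38943318e+01],
       [ 9.99999884e-01, -4.28945609e-04, -2.20656951e-04,
         1.30165905e-02],
       [ 8.16219327e-05, -3.00376634e-01,  9.53820670e-01,
        -1.61192980e+02],
       [ 0.00000000e+00,  0.00000000e+00,  0.00000000e+00,
         1.00000000e+00]])}
```

View pics/top0.png

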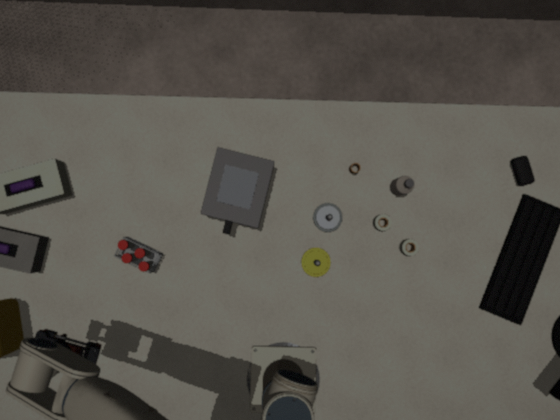

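View pics/side0.png

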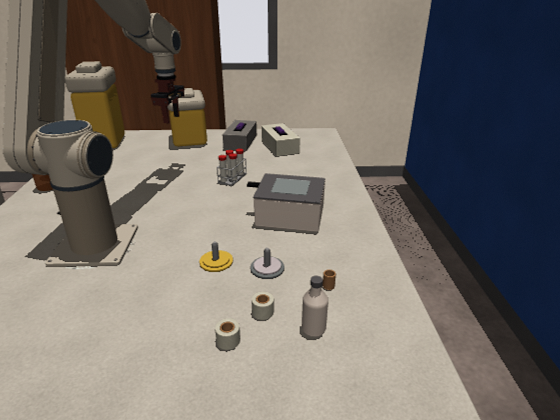

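View pics/wrist0.png

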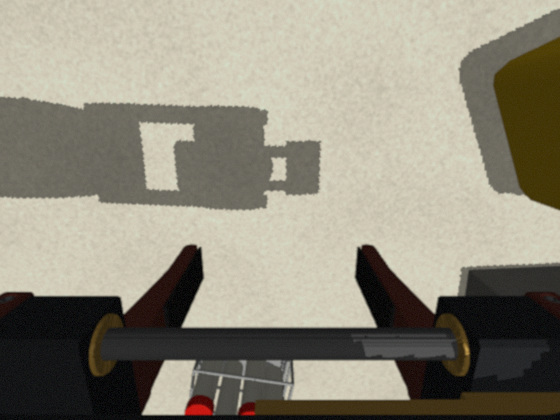

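The top view shows two white rolls at (381,222) and (408,247), a grey unwinder at (328,217), a yellow one at (316,262), and the printer at (238,188) with its tab at (229,227). The side view shows the same, plus something brown at (41,183). I'll zoom in to check that no roll is hidden.

```bash
cat > h.py <<'E'
import numpy as np, cv2
from scipy.spatial.transform import Rotation as R
from workcell import readout, imaging
def cam(n, obs=None):
    p=imaging.camera_params(n)
    K=np.array([[p['fx'],0,p['cx']],[0,p['fy'],p['cy']],[0,0,1]])
    if n!='wrist':
        Rm=R.from_rotvec(p['rvec']).as_matrix(); t=np.array(p['tvec'])
        return K,Rm,t
    T=np.eye(4);T[:3,:3]=R.from_rotvec(obs['orientation']).as_matrix();T[:3,3]=obs['ee_pos']
    W=np.linalg.inv(T@p['T_tool_cam']); return K,W[:3,:3],W[:3,3]
def ray(c,uv):
    K,Rm,t=c; d=Rm.T@np.linalg.solve(K,np.array([uv[0],uv[1],1.])); return -Rm.T@t, d/np.linalg.norm(d)
def onz(c,uv,z):
    o,d=ray(c,uv); return o+d*(z-o[2])/d[2]
def tri(rays):
    A=np.zeros((3,3));b=np.zeros(3)
    for o,d in rays:
        P=np.eye(3)-np.outer(d,d);A+=P;b+=P@o
    x=np.linalg.solve(A,b); return x,[np.linalg.norm((np.eye(3)-np.outer(d,d))@(x-o)) for o,d in rays]
def proj(c,X):
    K,Rm,t=c; q=K@(Rm@np.array(X,float)+t); return q[:2]/q[2]
E
python3 - <<'E'
from h import *
t=cam('top');s=cam('side')
for nm,uv,z in [('rollA',(381,222),45),('rollB',(408,247),45),('foot',(328,217),14),('tab',(229,227),118),('core',(354,168),45),('rack',(139,254),100),('bottle',(403,186),150),('yel',(317,262),14)]:
    print(nm,onz(t,uv,z).round(1))
for nm,uv,z in [('rollA',(263,299),45),('rollB',(228,327),45),('brown',(41,183),20),('core',(329,272),45)]:
    X=onz(s,uv,z);print('s',nm,X.round(1),proj(t,X).round(1))
a=cv2.imread('pics/side0.png');cv2.imwrite('pics/side_z.png',cv2.resize(a[150:360,180:400],None,fx=3.5,fy=3.5)[:600,:800][:, :])
cv2.imwrite('pics/side_y.png',cv2.resize(a[100:250,0:200],None,fx=4,fy=4))
a=cv2.imread('pics/top0.png');cv2.imwrite('pics/top_z.png',cv2.resize(a[130:290,200:420],None,fx=3.6,fy=3.6))
E
```

```text
rollA [ 528.5 -315.6   45. ]
rollB [ 447.8 -406.5   45. ]
foot [ 541.8 -142.5   14. ]
tab [498.8 183.9 118. ]
core [ 706.7 -222.7   45. ]
rack [405.9 469.4 100. ]
bottle [ 640.4 -359.9  150. ]
yel [ 389.5 -108.3   14. ]
s rollA [ 530.8 -322.9   45. ] [383.2 221.4]
s rollB [ 450.8 -414.    45. ] [410.2 246.1]
s brown [-361.3  422.3   20. ] [150.3 489.2]
s core [ 709.5 -221.6   45. ] [353.7 167.2]
```

View pics/side_y.png

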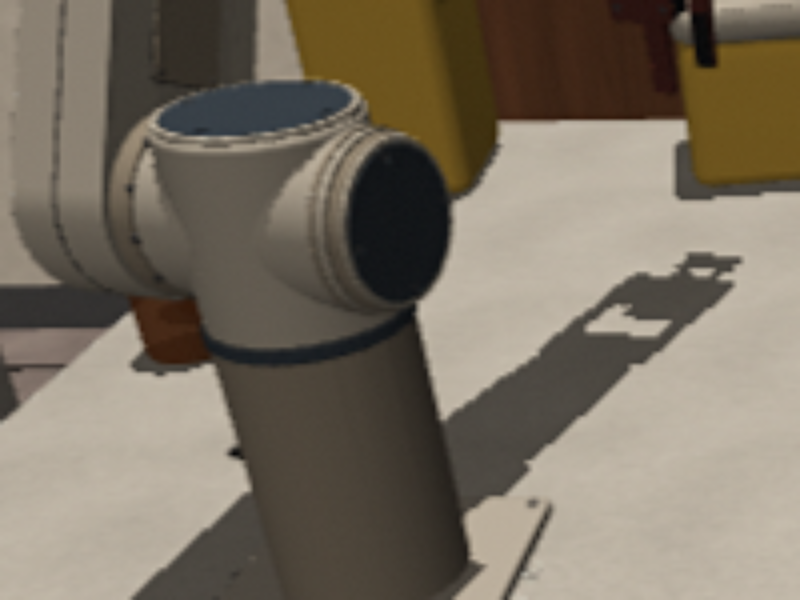

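View pics/top_z.png

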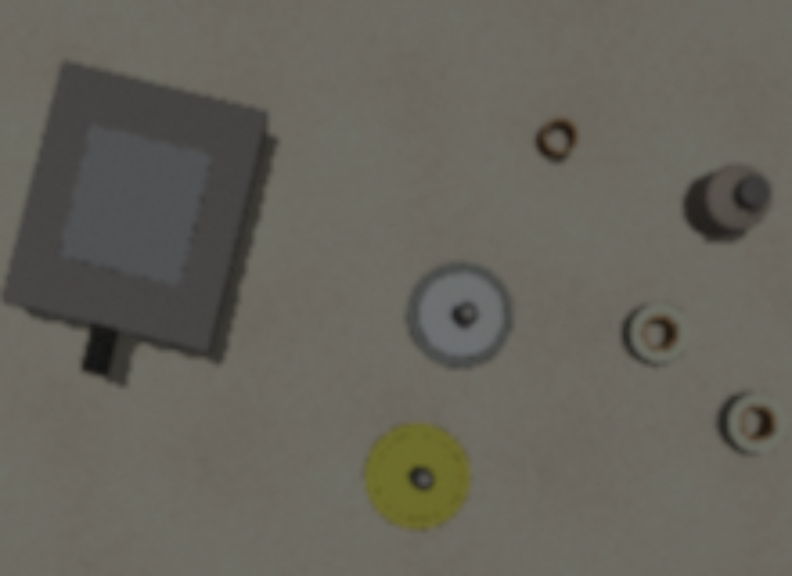

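View pics/side_z.png

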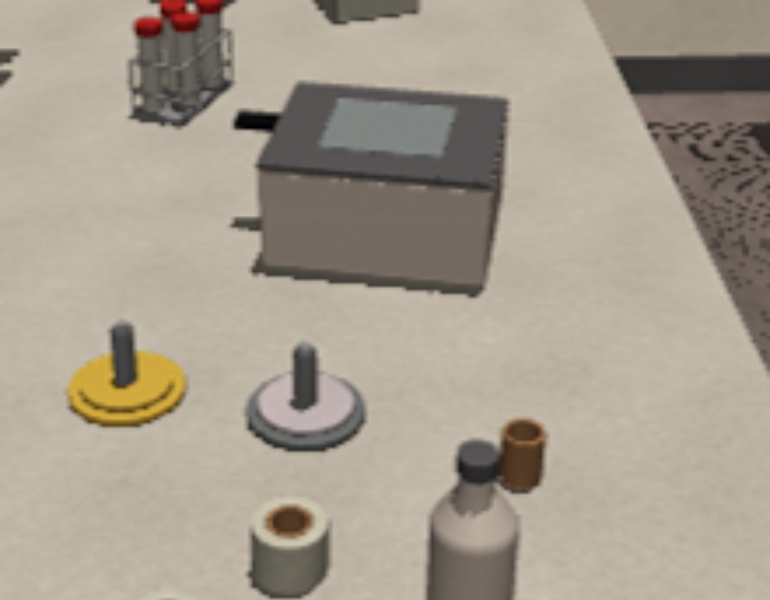

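Nothing roll-like is hidden on the left, so the target is roll A, at about (529,-318). The printer's front edge is already nearly parallel to the tool's y, so I'll keep the present orientation. I'll move above roll A now.

Request:
carry_out --rows '[[[-0.0275,-0.015,0],[0,0,0],0],[[-0.0275,-0.015,0],[0,0,0],0],[[-0.0275,-0.015,0],[0,0,0],0],[[-0.0275,-0.015,0],[0,0,0],0],[[-0.0275,-0.015,0],[0,0,0],0],[[-0.0275,-0.015,0],[0,0,0],0],[[-0.0275,-0.015,0],[0,0,0],0],[[-0.0275,-0.015,0],[0,0,0],0],[[-0.0275,-0.015,0],[0,0,0],0],[[-0.0275,-0.015,0],[0,0,0],0],[[-0.0275,-0.015,0],[0,0,0],0],[[-0.0275,-0.015,0],[0,0,0],0]]'

```text
t: 1.15
ee_pos: [430.6, 348.3, 222.5]
orientation: [-0.391, -3.117, 0.0]
ft_force: [0.4, 0.8, 0.2]
width: 87.9
```

```bash
python3 - <<'E'
from h import *
o=readout.get_obs(); im=imaging.get_image('wrist'); cv2.imwrite('pics/w1.png',im[:,:,::-1]); np.save('o1.npy',o,allow_pickle=True)
print(o['t'],o['ee_pos'],R.from_rotvec(o['orientation']).as_matrix().round(3),o['qpos'].round(2))
E
```

```text
1.15 [430.58405942 348.2724205  222.54284286] [[-0.969  0.247 -0.   ]
 [ 0.247  0.969 -0.   ]
 [ 0.    -0.    -1.   ]] [ 0.66  0.32  1.79  0.    1.03 -0.66]
```

View pics/w1.png

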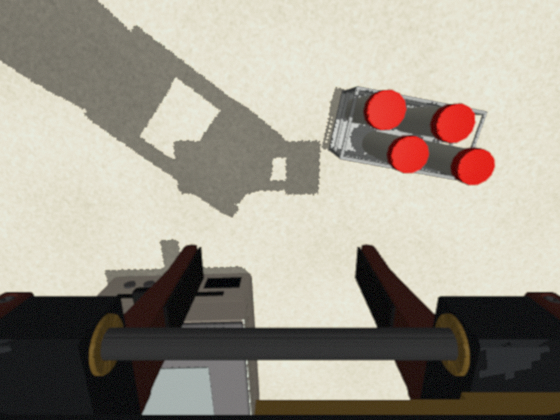

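The wrist view shows the rack at the upper right (415,130), well clear, and the printer front at the lower left. On to the roll.

Request:
carry_out --rows '[[[-0.0145,-0.0345,0],[0,0,0],0],[[-0.0145,-0.0345,0],[0,0,0],0],[[-0.0145,-0.0345,0],[0,0,0],0],[[-0.0145,-0.0345,0],[0,0,0],0],[[-0.0145,-0.0345,0],[0,0,0],0],[[-0.0145,-0.0345,0],[0,0,0],0],[[-0.0145,-0.0345,0],[0,0,0],0],[[-0.0145,-0.0345,0],[0,0,0],0],[[-0.0145,-0.0345,0],[0,0,0],0],[[-0.0145,-0.0345,0],[0,0,0],0],[[-0.0145,-0.0345,0],[0,0,0],0],[[-0.0145,-0.0345,0],[0,0,0],0]]'

```text
t: 2.2
ee_pos: [495.8, -96.3, 222.7]
orientation: [-0.391, -3.117, -0.0]
ft_force: [0.5, 0.7, -0.3]
width: 87.8
```

```bash
python3 - <<'E'
from h import *
o=readout.get_obs(); im=imaging.get_image('wrist'); cv2.imwrite('pics/w2.png',im[:,:,::-1]); np.save('o2.npy',o,allow_pickle=True)
print(o['t'],o['ee_pos'],o['qpos'].round(2))
E
```

```text
2.2 [495.79634489 -96.26388556 222.66282349] [-0.22  0.25  1.89  0.    1.   -1.54]
```

View pics/w2.png

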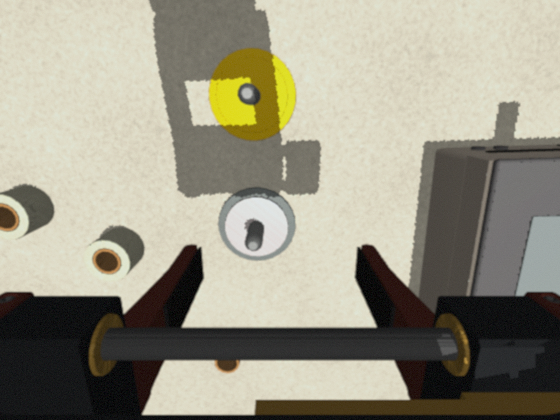

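The wrist view shows the grey unwinder at (257,225), its spindle tip at about (256,235), the yellow look-alike at (250,95), and roll A's top at (107,261).

Request:
carry_out --rows '[[[-0.0145,-0.0345,0],[0,0,0],0],[[-0.0145,-0.0345,0],[0,0,0],0],[[-0.0145,-0.0345,0],[0,0,0],0],[[-0.0145,-0.0345,0],[0,0,0],0],[[-0.0145,-0.0345,0],[0,0,0],0],[[-0.0145,-0.0345,0],[0,0,0],0],[[0,0,0],[0,0,0],0]]'

```text
t: 2.83
ee_pos: [530.0, -322.3, 222.6]
orientation: [0.397, 3.114, -0.004]
ft_force: [-0.1, 0.1, -0.5]
width: 87.8
```

```bash
python3 - <<'E'
from h import *
o=readout.get_obs(); im=imaging.get_image('wrist'); cv2.imwrite('pics/w3.png',im[:,:,::-1]); np.save('o3.npy',o,allow_pickle=True)
print(o['t'],o['ee_pos'],o['qpos'].round(2))
E
```

```text
2.8333 [ 529.97099785 -322.27036672  222.61217027] [-0.56  0.42  1.64 -0.    1.08 -1.88]
```

View pics/w3.png

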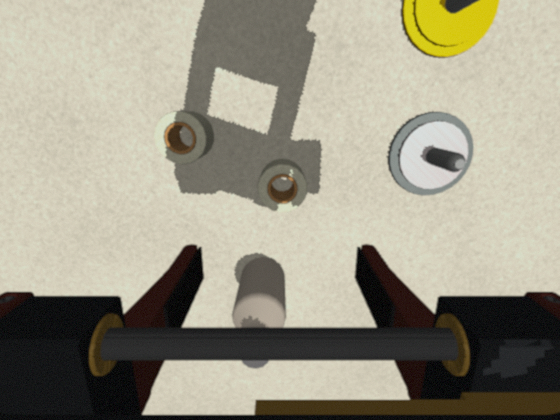

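w3 shows roll A's hole at about (283,188), roll B at (181,138), the platter at (431,154), the spindle tip at (458,162), and the bottle beyond at (260,300). I'll now measure these precisely.

```bash
python3 - <<'E'
from h import *
cams={}
for k in ['2','3']:
    o=np.load(f'o{k}.npy',allow_pickle=True).item(); cams[k]=cam('wrist',o)
rolls={'2':(107,261),'3':(283,188)}; plat={'2':(257,225),'3':(431,154)}
res={}
for k in ['2','3']:
    im=cv2.imread(f'pics/w{k}.png'); hsv=cv2.cvtColor(im,cv2.COLOR_BGR2HSV)
    # brown core hole region
    br=((hsv[:,:,0]>3)&(hsv[:,:,0]<22)&(hsv[:,:,1]>95)).astype(np.uint8)
    u,v=rolls[k]; m=np.zeros_like(br); m[v-26:v+26,u-26:u+26]=br[v-26:v+26,u-26:u+26]
    m=cv2.morphologyEx(m,cv2.MORPH_CLOSE,np.ones((9,9),np.uint8))
    pts=cv2.findNonZero(m); h=cv2.convexHull(pts); e=cv2.fitEllipse(h); print(k,'core',e,cv2.contourArea(h))
    res[k]=e[0]
    for z in (45,): print(onz(cams[k],e[0],z).round(1))
    # grey platter: bluish vs beige ground
    u,v=plat[k]; b=im[:,:,0].astype(int);r=im[:,:,2].astype(int)
    g=((b-r)>-4).astype(np.uint8); m=np.zeros_like(g); m[max(v-45,0):v+45,u-48:u+48]=g[max(v-45,0):v+45,u-48:u+48]
    m=cv2.morphologyEx(m,cv2.MORPH_OPEN,np.ones((3,3),np.uint8))
    cs,_=cv2.findContours(m,cv2.RETR_EXTERNAL,cv2.CHAIN_APPROX_NONE); c=max(cs,key=cv2.contourArea)
    e2=cv2.fitEllipse(cv2.convexHull(c)); print('base',e2,onz(cams[k],e2[0],6).round(1)); res['p'+k]=e2[0]
    big=im.copy(); cv2.ellipse(big,e,(255,0,0),1); cv2.ellipse(big,e2,(0,0,255),1); cv2.imwrite(f'pics/w{k}_fit.png',big)
    a=big[v-50:v+50,u-50:u+50]; u,v=rolls[k]; a2=big[v-50:v+50,u-50:u+50]
    cv2.imwrite(f'pics/crop{k}.png',cv2.resize(np.hstack([a,a2]),None,fx=4,fy=4,interpolation=cv2.INTER_NEAREST))
print('roll tri',tri([ray(cams[k],res[k]) for k in '23']))
print('base tri',tri([ray(cams[k],res['p'+k]) for k in '23']))
E
```

```text
2 core ((106.43331909179688, 260.822265625), (23.19329071044922, 28.50666618347168), 118.87357330322266) 508.0
[ 529.6 -318.1   45. ]
base ((256.4619445800781, 223.434814453125), (71.84667205810547, 75.57959747314453), 100.09856414794922) [ 541.3 -137.7    6. ]
3 core ((282.01898193359375, 188.2111053466797), (28.418668746948242, 29.07680320739746), 86.86162567138672) 632.5
[ 529.6 -319.    45. ]
base ((430.3366394042969, 152.91690063476562), (76.98944854736328, 88.20436096191406), 49.289588928222656) [ 541.4 -138.6    6. ]
roll tri (array([ 529.98544046, -319.08916927,   43.55846007]), [np.float64(0.0713211490366524), np.float64(0.07132114903677862)])
base tri (array([ 541.77311139, -137.923937  ,    4.41621748]), [np.float64(0.02920909252819361), np.float64(0.029209092528184835)])
```

View pics/crop2.png

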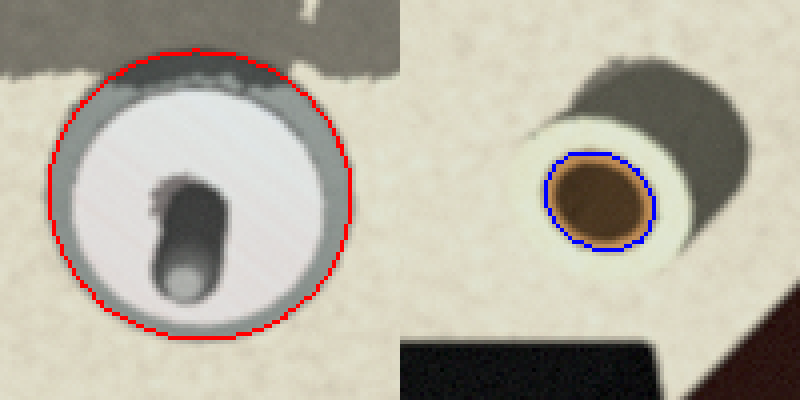

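View pics/crop3.png

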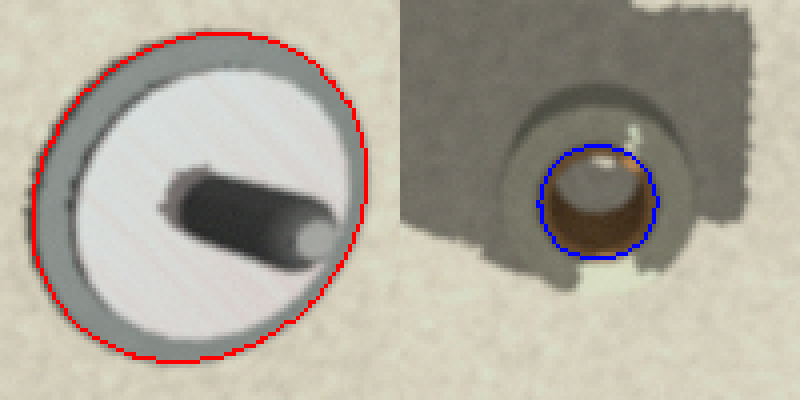

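```bash
python3 - <<'E'
from h import *
cams={k:cam('wrist',np.load(f'o{k}.npy',allow_pickle=True).item()) for k in '23'}
tips={'2':(252.6,244.3),'3':(460.3,163.5)}
print('tip',tri([ray(cams[k],tips[k]) for k in '23']), [onz(cams[k],tips[k],70).round(1) for k in '23'])
plat={'2':(257,225),'3':(431,154)};c={}
for k in '23':
    im=cv2.imread(f'pics/w{k}.png').astype(int);u,v=plat[k]
    g=((im[:,:,0]-im[:,:,2]>-6)&(im.min(2)>185)).astype(np.uint8);m=np.zeros_like(g);m[v-45:v+45,u-48:u+48]=g[v-45:v+45,u-48:u+48]
    m=cv2.morphologyEx(m,cv2.MORPH_OPEN,np.ones((3,3),np.uint8))
    e=cv2.fitEllipse(cv2.convexHull(cv2.findNonZero(m)));c[k]=e[0];print(e,onz(cams[k],e[0],14).round(1))
print('platter',tri([ray(cams[k],c[k]) for k in '23']))
o=readout.get_obs(); Rm=R.from_rotvec(o['orientation']).as_matrix()
print('to roll tool', (Rm.T@(np.array([529.9,-318.9,11])-o['ee_pos'])).round(1))
E
```

```text
tip (array([ 543.28943279, -137.87055395,   68.94343418]), [np.float64(0.744713775111504), np.float64(0.7447137751114804)]) [array([ 542.1, -137.7,   70. ]), array([ 543.7, -138.2,   70. ])]
((256.6684265136719, 224.4671173095703), (53.496681213378906, 60.98115158081055), 101.185302734375) [ 540.  -136.5   14. ]
((432.5592956542969, 154.1591796875), (59.18651580810547, 71.43550872802734), 39.23643112182617) [ 541.5 -139.7   14. ]
platter (array([ 542.41510193, -137.352898  ,    8.34399194]), [np.float64(0.48995342616612464), np.float64(0.4899534261661232)])
to roll tool [ -0.5   0.6 211.2]
```

Measured: roll top (530,-319,43.6), expected height 45; spindle tip (542.5,-138,69), expected height 70; base centre (541.5,-138). These agree. I'll descend and grasp with the TCP at about 11 mm.

Request:
carry_out --rows '[[[-0.0005,0.0006,0.03],[0,0,0],0],[[0,0,0.035],[0,0,0],0],[[0,0,0.035],[0,0,0],0],[[0,0,0.035],[0,0,0],0],[[0,0,0.03],[0,0,0],0],[[0,0,0.025],[0,0,0],0],[[0,0,0.015],[0,0,0],0],[[0,0,0.006],[0,0,0],0],[[0,0,0],[0,0,0],0],[[0,0,0],[0,0,0],0]]'

```text
t: 3.72
ee_pos: [530.1, -315.5, 12.2]
orientation: [0.39, 3.117, 0.0]
ft_force: [-0.1, 0.1, 0.0]
width: 88.1
```

Request:
carry_out --rows '[[[0,0,0],[0,0,0],0.5],[[0,0,0],[0,0,0],1],[[0,0,0],[0,0,0],1],[[0,0,0],[0,0,0],1],[[0,0,0],[0,0,0],1],[[0,0,0],[0,0,0],1],[[0,0,0],[0,0,0],1],[[0,0,0],[0,0,0],1]]'

```text
t: 4.38
ee_pos: [530.0, -316.5, 12.2]
orientation: [0.391, 3.117, -0.001]
ft_force: [-1.1, -0.5, 5.5]
width: 55.3
```

Width is 55 mm, so the roll is held. Lifting.

Request:
carry_out --rows '[[[0,0,-0.005],[0,0,0],1],[[0,0,-0.015],[0,0,0],1],[[0,0,-0.025],[0,0,0],1],[[0,0,-0.025],[0,0,0],1],[[0,0,-0.015],[0,0,0],1],[[0,0,-0.005],[0,0,0],1],[[0,0,0],[0,0,0],1],[[0,0,0],[0,0,0],1],[[0,0,0],[0,0,0],1]]'

```text
t: 5.13
ee_pos: [528.9, -315.6, 100.3]
orientation: [-0.391, -3.115, -0.002]
ft_force: [0.7, 0.9, -0.7]
width: 55.2
```

```bash
python3 - <<'E'
from h import *
o=readout.get_obs(); im=imaging.get_image('wrist'); cv2.imwrite('pics/w4.png',im[:,:,::-1]); np.save('o4.npy',o,allow_pickle=True)
Rm=R.from_rotvec(o['orientation']).as_matrix()
print(o['t'],o['ee_pos'],o['ft_force'],o['width'])
print('to spindle tool', (Rm.T@(np.array([542,-138,102])-o['ee_pos'])).round(1))
E
```

```text
5.1333 [ 528.92179481 -315.64643233  100.32231053] [ 0.6858405   0.85434085 -0.74565199] 55.21138366140792
to spindle tool [ 31.2 175.4  -1.5]
```

View pics/w4.png

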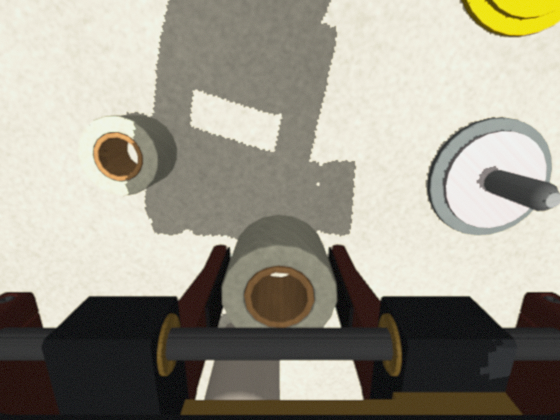

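The roll is held between the fingers, with its top hole at about (279,297). I'll check where it sits in the hand.

```bash
python3 - <<'E'
from h import *
o=np.load('o4.npy',allow_pickle=True).item(); c=cam('wrist',o); Rm=R.from_rotvec(o['orientation']).as_matrix()
im=cv2.imread('pics/w4.png');hsv=cv2.cvtColor(im,cv2.COLOR_BGR2HSV)
br=((hsv[:,:,0]>3)&(hsv[:,:,0]<22)&(hsv[:,:,1]>95)).astype(np.uint8);m=np.zeros_like(br);m[255:330,235:325]=br[255:330,235:325]
m=cv2.morphologyEx(m,cv2.MORPH_OPEN,np.ones((3,3),np.uint8))
e=cv2.fitEllipse(cv2.convexHull(cv2.findNonZero(m)));print(e)
X=onz(c,e[0],o['ee_pos'][2]+33);print(X,(Rm.T@(X-o['ee_pos'])).round(1))
# known axis length check: centre by top edge
E
```

```text
((278.7882995605469, 296.353271484375), (61.265281677246094, 69.31864166259766), 89.54197692871094)
[ 528.48441551 -315.64333256  133.32231053] [  0.5  -0.1 -33. ]
```

Request:
carry_out --rows '[[[0.001,0.005,0],[0,0,0],1],[[0.003,0.015,0],[0,0,0],1],[[0.005,0.025,0],[0,0,0],1],[[0.005,0.03,0],[0,0,0],1],[[0.005,0.03,0],[0,0,0],1],[[0.004,0.03,0],[0,0,0],1],[[0.004,0.02,0],[0,0,0],1],[[0.003,0.015,0],[0,0,0],1],[[0.001,0.005,0],[0,0,0],1],[[0,0,0],[0,0,0],1],[[0,0,0],[0,0,0],1],[[0,0,0],[0,0,0],1]]'

```text
t: 6.18
ee_pos: [543.0, -139.5, 101.6]
orientation: [0.392, 3.117, -0.0]
ft_force: [0.1, -0.0, -0.9]
width: 55.1
```

```bash
python3 - <<'E'
from h import *
o=readout.get_obs(); im=imaging.get_image('wrist'); cv2.imwrite('pics/w5.png',im[:,:,::-1]); np.save('o5.npy',o,allow_pickle=True)
Rm=R.from_rotvec(o['orientation']).as_matrix()
print(o['t'],o['ee_pos'],o['ft_force'],o['width'])
print('to spindle tool', (Rm.T@(np.array([542,-138,102])-o['ee_pos'])).round(1))
s=imaging.get_image('side');cv2.imwrite('pics/s5.png',s[:,:,::-1]);cv2.imwrite('pics/s5z.png',cv2.resize(s[180:300,200:360,::-1],None,fx=5,fy=5))
E
```

```text
6.1833 [ 542.96104424 -139.48322289  101.60271951] [ 0.1406954  -0.011217   -0.92981663] 55.10431602493539
to spindle tool [ 1.3  1.2 -0.4]
```

View pics/w5.png

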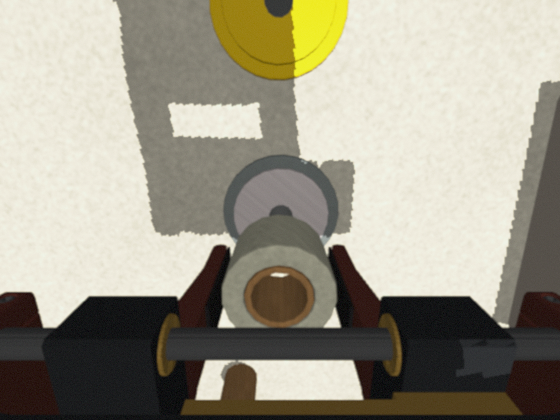

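View pics/s5z.png

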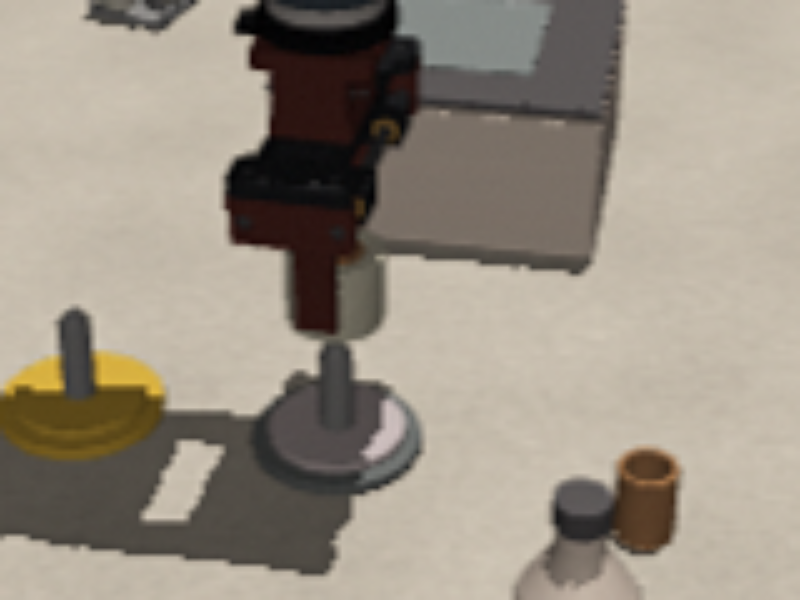

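The side view shows the roll (x≈337) centred over the spindle (x≈337). In the wrist view the base centre is slightly to the right of the hole. I'll quantify that before lowering.

```bash
python3 - <<'E'
from h import *
o=np.load('o5.npy',allow_pickle=True).item(); c=cam('wrist',o); Rm=R.from_rotvec(o['orientation']).as_matrix()
im=cv2.imread('pics/w5.png').astype(int)
print(im[200,220:345:1].tolist()[:12], im[200,325:345].tolist())
d=im[:,:,0]-im[:,:,2]
for r in (180,190,200,210):
    row=np.where(d[r,200:360]>-5)[0]+200; 
    mid=(row.min()+row.max())/2; X=onz(c,(mid,r),8); print(r,row.min(),row.max(), (Rm.T@(X-o['ee_pos'])).round(1))
o=readout.get_obs();print(o['ee_pos'], (Rm.T@(np.array([542,-138,102])-o['ee_pos'])).round(1))
E
```

```text
[[121, 132, 135], [121, 134, 136], [118, 130, 132], [113, 124, 127], [93, 101, 100], [81, 86, 83], [82, 84, 80], [84, 87, 83], [83, 85, 82], [87, 88, 83], [85, 89, 84], [85, 87, 83]] [[118, 119, 124], [98, 101, 100], [85, 89, 84], [86, 88, 84], [81, 84, 82], [83, 86, 82], [83, 85, 82], [85, 87, 82], [85, 86, 83], [85, 86, 82], [83, 84, 81], [84, 87, 83], [95, 103, 103], [112, 122, 125], [121, 135, 139], [128, 139, 144], [126, 138, 143], [124, 136, 139], [120, 132, 136], [119, 130, 135]]
180 233 328 [29.   1.3 93.6]
190 228 334 [20.5  1.7 93.6]
200 225 336 [11.8  1.3 93.6]
210 224 337 [ 2.9  1.3 93.6]
[ 542.96464016 -139.82123138  101.64876454] [ 1.4  1.5 -0.4]
```

The base sits about +1.4 mm along tool y. I'll correct (+1.2, +1.4) and lower.

Request:
carry_out --rows '[[[0.0012,0.0014,0],[0,0,0],1],[[0,0,0.008],[0,0,0],1],[[0,0,0.01],[0,0,0],1],[[0,0,0.008],[0,0,0],1],[[0,0,0.006],[0,0,0],1],[[0,0,0.004],[0,0,0],1],[[0,0,0],[0,0,0],1]]'

```text
t: 6.87
ee_pos: [541.4, -137.1, 64.3]
orientation: [-0.391, -3.115, -0.001]
ft_force: [-0.7, -0.1, -1.0]
width: 55.4
```

```bash
python3 - <<'E'
from h import *
o=readout.get_obs()
print(o['t'],o['ee_pos'],o['ft_force'],o['moment'],o['width'])
s=imaging.get_image('side');cv2.imwrite('pics/s6z.png',cv2.resize(s[180:300,200:360,::-1],None,fx=5,fy=5))
E
```

```text
6.8667 [ 541.35973844 -137.1102887    64.29522364] [-0.71223837 -0.05104705 -0.99180907] [-0.00864205  0.02857069  0.02950387] 55.41394078051554
```

View pics/s6z.png

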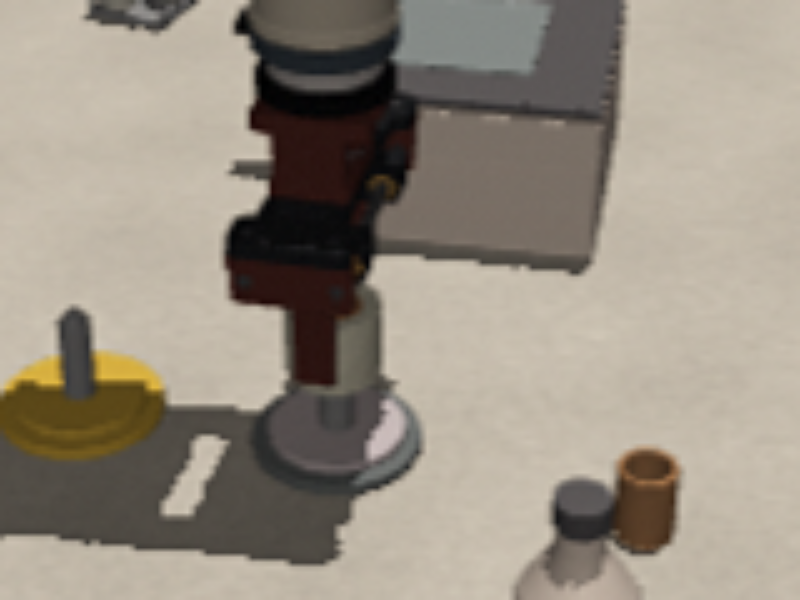

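The spindle is inside the hole with no side force. Going the rest of the way down.

Request:
carry_out --rows '[[[0,0,0.005],[0,0,0],1],[[0,0,0.008],[0,0,0],1],[[0,0,0.008],[0,0,0],1],[[0,0,0.006],[0,0,0],1],[[0,0,0.004],[0,0,0],1],[[0,0,0.003],[0,0,0],1],[[0,0,0.002],[0,0,0],1],[[0,0,0.001],[0,0,0],1],[[0,0,0],[0,0,0],1],[[0,0,0],[0,0,0],1]]'

```text
t: 7.75
ee_pos: [542.3, -137.3, 28.8]
orientation: [0.391, 3.117, -0.0]
ft_force: [0.4, 0.3, -0.3]
width: 55.2
```

Request:
carry_out --rows '[[[0,0,0.001],[0,0,0],1],[[0,0,0.001],[0,0,0],1],[[0,0,0],[0,0,0],1],[[0,0,0],[0,0,0],0.6],[[0,0,0],[0,0,0],0.3],[[0,0,0],[0,0,0],0],[[0,0,0],[0,0,0],0],[[0,0,0],[0,0,0],0],[[0,0,0],[0,0,0],0]]'

```text
t: 8.5
ee_pos: [542.2, -137.3, 26.7]
orientation: [0.391, 3.117, -0.0]
ft_force: [-0.1, 0.4, 0.0]
width: 84.5
```

Request:
carry_out --rows '[[[0,0,-0.005],[0,0,0],0],[[0,0,-0.01],[0,0,0],0],[[0,0,-0.02],[0,0,0],0],[[0,0,-0.03],[0,0,0],0],[[0,0,-0.04],[0,0,0],0],[[0,0,-0.04],[0,0,0],0],[[0,0,-0.03],[0,0,0],0],[[0,0,-0.015],[0,0,0],0],[[0,0,-0.005],[0,0,0],0],[[0,0,0],[0,0,0],0]]'

```text
t: 9.33
ee_pos: [542.8, -137.5, 223.7]
orientation: [0.391, 3.114, -0.001]
ft_force: [-0.3, -0.2, -0.3]
width: 88.0
```

```bash
python3 - <<'E'
from h import *
o=readout.get_obs()
print(o['t'],o['ee_pos'],o['ft_force'],o['width'])
w=imaging.get_image('wrist');cv2.imwrite('pics/w7.png',w[:,:,::-1]);np.save('o7.npy',o,allow_pickle=True)
s=imaging.get_image('side');cv2.imwrite('pics/s7z.png',cv2.resize(s[180:300,200:360,::-1],None,fx=5,fy=5))
E
```

```text
9.3333 [ 542.8254724  -137.48814482  223.70178933] [-0.28096143 -0.18577035 -0.26320846] 88.04510905884388
```

View pics/s7z.png

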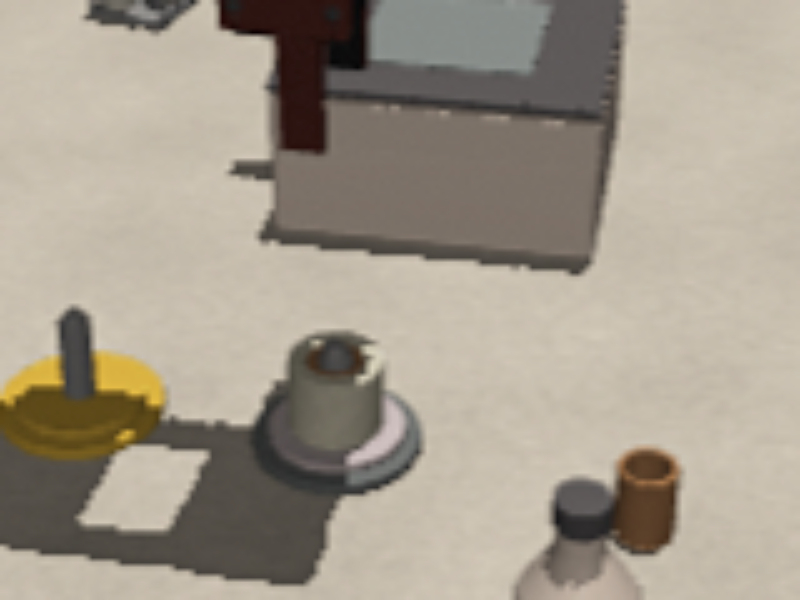

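View pics/w7.png

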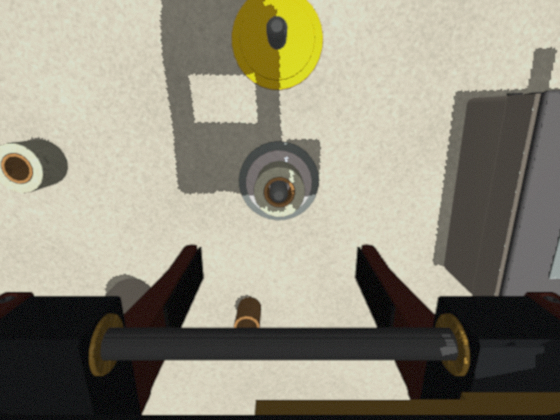

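The roll is fully down and released: in the wrist view the spindle stands out of its hole at (280,190), and in the side view it sits upright on the platter. Next, go and look at the tab.

Request:
carry_out --rows '[[[0.003,0.015,0],[0,0,0],0],[[0.007,0.03,0],[0,0,0],0],[[0.008,0.037,0],[0,0,0],0],[[0.008,0.037,0],[0,0,0],0],[[0.008,0.037,0],[0,0,0],0],[[0.007,0.03,0],[0,0,0],0],[[0.005,0.02,0],[0,0,0],0],[[0.001,0.007,0],[0,0,0],0],[[0,0,0],[0,0,0],0],[[0,0,0],[0,0,0],0]]'

```text
t: 10.27
ee_pos: [548.7, 80.2, 220.5]
orientation: [-0.39, -3.115, 0.002]
ft_force: [-0.2, -0.3, -0.4]
width: 87.6
```

```bash
python3 - <<'E'
from h import *
o=readout.get_obs()
print(o['t'],o['ee_pos'],o['ft_force'],o['width'])
w=imaging.get_image('wrist');cv2.imwrite('pics/w8.png',w[:,:,::-1]);np.save('o8.npy',o,allow_pickle=True)
E
```

```text
10.2667 [548.67706302  80.23183134 220.47527698] [-0.22190989 -0.28909718 -0.36187252] 87.58068837160026
```

Request:
carry_out --rows '[[[0.004,0.015,0],[0,0,0],0],[[0.006,0.025,0],[0,0,0],0],[[0.007,0.03,0],[0,0,0],0],[[0.006,0.025,0],[0,0,0],0],[[0.004,0.015,0],[0,0,0],0],[[0,0,0],[0,0,0],0],[[0,0,0],[0,0,0],0],[[0,0,0],[0,0,0],0]]'

```text
t: 10.98
ee_pos: [550.3, 192.4, 221.4]
orientation: [-0.393, -3.116, 0.001]
ft_force: [-0.5, 0.4, 0.8]
width: 87.7
```

```bash
python3 - <<'E'
from h import *
o=readout.get_obs()
print(o['t'],o['ee_pos'],o['ft_force'],o['width'])
w=imaging.get_image('wrist');cv2.imwrite('pics/w9.png',w[:,:,::-1]);np.save('o9.npy',o,allow_pickle=True)
E
```

```text
10.9833 [550.33122253 192.35855669 221.41186664] [-0.4983887   0.38500835  0.78361102] 87.67485773308707
```

View pics/w8.png

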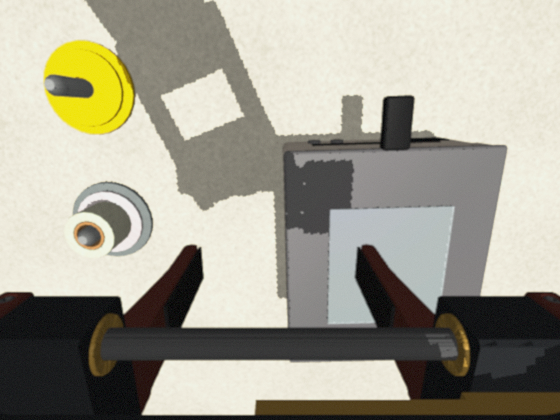

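View pics/w9.png

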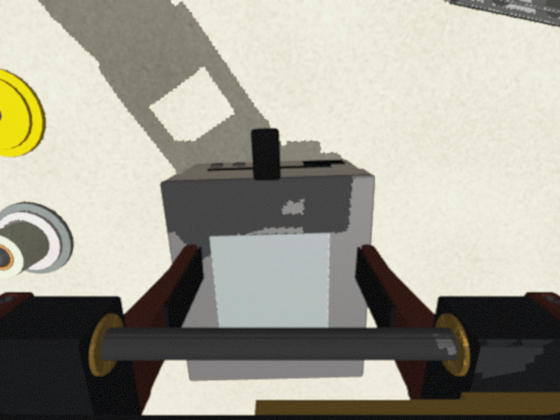

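The tab is at (398,122) in w8 and (265,153) in w9. Zooming to pick its corners, plus the cover's front corners for the yaw.

```bash
python3 - <<'E'
import cv2,numpy as np
a=cv2.imread('pics/w8.png')[85:160,360:440];b=cv2.imread('pics/w9.png')[115:190,225:305]
x=np.hstack([a,b]);x=np.clip(x.astype(float)*1.0+25,0,255).astype('uint8')
cv2.imwrite('pics/tabz.png',cv2.resize(x,None,fx=5,fy=5,interpolation=cv2.INTER_NEAREST))
E
```

```text
(no output)
```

View pics/tabz.png

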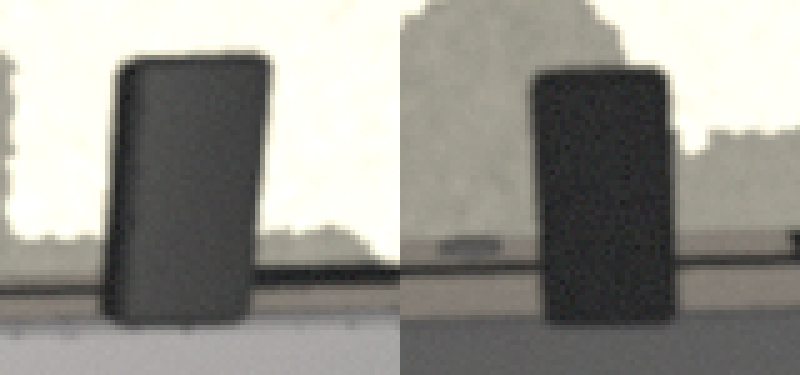

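```bash
python3 - <<'E'
from h import *
c8=cam('wrist',np.load('o8.npy',allow_pickle=True).item());o9=np.load('o9.npy',allow_pickle=True).item();c9=cam('wrist',o9)
P8=dict(FL=(386.4,97),FR=(413.6,96.4),RL=(383.6,149.4),RR=(409.6,149.4))
P9=dict(FL=(251.4,129.4),FR=(278.6,129.2),RL=(254,179.4),RR=(280,179.4))
X={}
for k in P8:
    X[k],r=tri([ray(c8,P8[k]),ray(c9,P9[k])]);print(k,X[k].round(1),round(r[0],2), onz(c9,P9[k],118).round(1),onz(c8,P8[k],118).round(1))
C=sum(X.values())/4;print('centre top',C.round(1))
Y={k:onz(c9,P9[k],118) for k in P9};C9=sum(Y.values())/4;print(C9.round(1))
# cover front corners/rear corners in w9 (z~117?) for yaw
for z in (112,118):
  A=onz(c9,(162,183),z);B=onz(c9,(375,177),z);d=A-B;print('edge',A.round(),B.round(),np.linalg.norm(d).round(1),(d/np.linalg.norm(d)).round(3))
for q in (X,Y):
    f=(q['RL']+q['RR']-q['FL']-q['FR'])/2;w=(q['FR']+q['RR']-q['FL']-q['RL'])/2
    print('len',np.linalg.norm(f).round(1),'dir',np.degrees(np.arctan2(f[1],f[0])).round(2),'w',np.linalg.norm(w).round(1),np.degrees(np.arctan2(w[1],w[0])).round(2))
Rm=R.from_rotvec(o9['orientation']).as_matrix();print('tool y ang',np.degrees(np.arctan2(Rm[1,1],Rm[0,1])))
E
```

```text
FL [478.1 187.2 114.4] 0.31 [477.7 187.6 118. ] [478.3 186.1 118. ]
FR [483.4 209.2 112.7] 0.05 [483.1 209.3 118. ] [483.1 207.  118. ]
RL [518.7 178.1 116.6] 0.09 [518.4 178.3 118. ] [518.6 177.7 118. ]
RR [524.6 199.8 115. ] 0.01 [524. 200. 118.] [523.9 198.7 118. ]
centre top [501.2 193.6 114.7]
[500.8 193.8 118. ]
edge [502.  98. 112.] [544. 281. 112.] 187.7 [-0.221 -0.975  0.   ]
edge [502. 100. 118.] [542. 279. 118.] 183.5 [-0.221 -0.975  0.   ]
len 42.0 dir -12.71 w 22.6 75.69
len 41.9 dir -12.81 w 22.3 75.81
tool y ang 75.62262873663285
```

The tab's top centre is at (501,193.6). Its measured height is 115 against a nominal 118, which is acceptable, and its width is 22.5 against 24. The hinge's y direction is at 77.2° and the tool's y at 75.6°, so I'll turn by −0.025 about tool z. Next I move above the tab, 4 mm forward of its centre, then check.

Request:
carry_out --rows '[[[0.008,-0.002,0],[0,0,-0.025],0],[[0.015,-0.003,0],[0,0,0],0],[[0.015,-0.003,0],[0,0,0],0],[[0.01,-0.002,0.01],[0,0,0],0],[[0.004,-0.001,0.02],[0,0,0],0],[[0,0,0.025],[0,0,0],0],[[0,0,0.02],[0,0,0],0],[[0,0,0.01],[0,0,0],0],[[0,0,0.005],[0,0,0],0],[[0,0,0],[0,0,0],0],[[0,0,0],[0,0,0],0]]'

```text
t: 11.95
ee_pos: [497.6, 194.9, 132.3]
orientation: [0.353, 3.121, 0.001]
ft_force: [0.7, -0.0, -0.2]
width: 87.8
```

```bash
python3 - <<'E'
from h import *
o=readout.get_obs()
print(o['t'],o['ee_pos'],o['ft_force'],o['width'])
Rm=R.from_rotvec(o['orientation']).as_matrix();print('yaw',np.degrees(np.arctan2(Rm[1,1],Rm[0,1])),'to tool',(Rm.T@(np.array([497,194.4,99])-o['ee_pos'])).round(1))
w=imaging.get_image('wrist');cv2.imwrite('pics/w10.png',w[:,:,::-1]);np.save('o10.npy',o,allow_pickle=True)
E
```

```text
11.95 [497.61817151 194.93934389 132.28048011] [ 0.69565564 -0.01289309 -0.21523348] 87.78640908300729
yaw 77.1121558617438 to tool [ 0.5 -0.7 33.3]
```

View pics/w10.png

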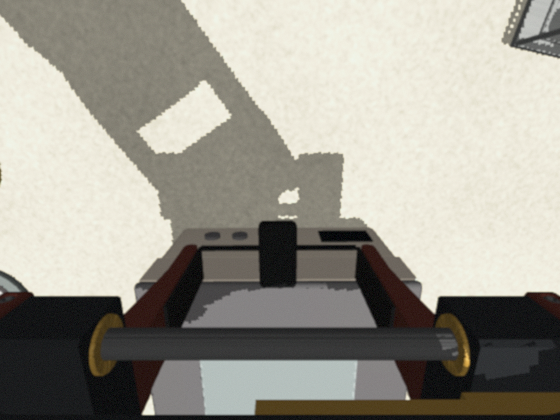

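The tab (x 259–298, centre 278) is centred between the fingers. Lower 33 mm and pinch.

Request:
carry_out --rows '[[[0.0005,0,0.01],[0,0,0],0],[[0,0,0.012],[0,0,0],0],[[0,0,0.008],[0,0,0],0],[[0,0,0.003],[0,0,0],0],[[0,0,0],[0,0,0],0.4],[[0,0,0],[0,0,0],0.8],[[0,0,0],[0,0,0],1],[[0,0,0],[0,0,0],1],[[0,0,0],[0,0,0],1],[[0,0,0],[0,0,0],1],[[0,0,0],[0,0,0],1],[[0,0,0],[0,0,0],1]]'

```text
t: 13.0
ee_pos: [496.7, 195.2, 98.8]
orientation: [0.352, 3.122, 0.0]
ft_force: [0.8, -0.1, -0.3]
width: 38.1
```

Request:
carry_out --rows '[[[0,0,0],[0,0,0],1],[[0,0,0],[0,0,0],1],[[0,0,0],[0,0,0],1]]'

```text
t: 13.25
ee_pos: [496.4, 194.3, 98.7]
orientation: [-0.351, -3.121, 0.003]
ft_force: [0.2, -5.2, 2.4]
width: 23.4
```

```bash
python3 - <<'E'
from h import *
o=readout.get_obs()
print(o['t'],o['ee_pos'],o['ft_force'],o['width'])
w=imaging.get_image('side');cv2.imwrite('pics/s11.png',cv2.resize(w[140:260,200:360,::-1],None,fx=5,fy=5))
E
```

```text
13.25 [496.40399454 194.29722754  98.65458515] [ 0.20585517 -5.154597    2.41443041] 23.38036831318644
```

View pics/s11.png

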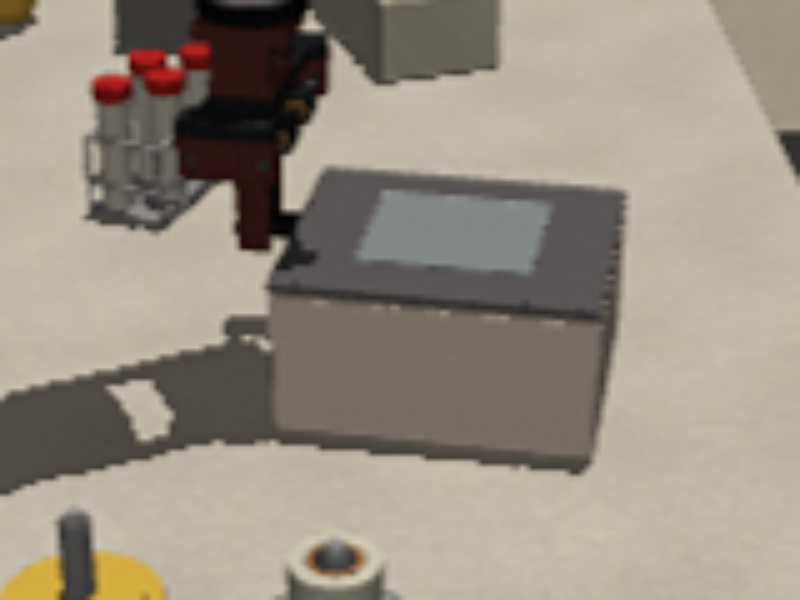

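Pinched: width 23.4 mm. Now lift along the hinge arc, first to 20°.

Request:
carry_out --rows '[[[0,0,-0.004],[0,0,0],1],[[-0.0004,0,-0.0068],[0,0,0],1],[[-0.0009,0,-0.0107],[0,0,0],1],[[-0.0014,0,-0.0107],[0,0,0],1],[[-0.0018,0,-0.0106],[0,0,0],1],[[-0.0023,0,-0.0105],[0,0,0],1],[[-0.0027,0,-0.0105],[0,0,0],1],[[-0.0032,0,-0.0103],[0,0,0],1],[[-0.0036,0,-0.0102],[0,0,0],1],[[0,0,0],[0,0,0],1],[[0,0,0],[0,0,0],1]]'

```text
t: 14.22
ee_pos: [512.4, 190.7, 183.7]
orientation: [-0.352, -3.122, 0.002]
ft_force: [0.4, -5.3, -2.6]
width: 23.7
```

```bash
python3 - <<'E'
from h import *
o=readout.get_obs()
print(o['t'],o['ee_pos'],o['ft_force'],o['moment'],o['width'])
w=imaging.get_image('side');cv2.imwrite('pics/s12.png',cv2.resize(w[120:240,200:360,::-1],None,fx=5,fy=5))
E
```

```text
14.2167 [512.36321298 190.73347242 183.6945382 ] [ 0.43282501 -5.32783056 -2.62058202] [-0.72493054  0.04049052  0.19233427] 23.74713588611206
```

View pics/s12.png

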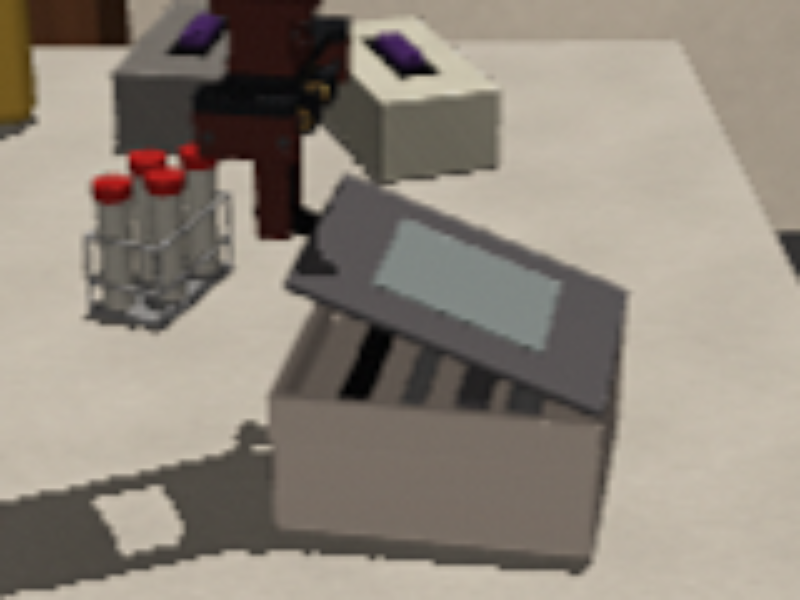

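The cover follows and is open about 20°, with small forces. Continuing to 40°.

Request:
carry_out --rows '[[[-0.0041,0,-0.01],[0,0,0],1],[[-0.0045,0,-0.0098],[0,0,0],1],[[-0.0049,0,-0.0096],[0,0,0],1],[[-0.0053,0,-0.0094],[0,0,0],1],[[-0.0057,0,-0.0091],[0,0,0],1],[[-0.0061,0,-0.0089],[0,0,0],1],[[-0.0065,0,-0.0086],[0,0,0],1],[[-0.0069,0,-0.0083],[0,0,0],1],[[0,0,0],[0,0,0],1],[[0,0,0],[0,0,0],1]]'

```text
t: 15.1
ee_pos: [555.9, 181.0, 258.1]
orientation: [0.353, 3.121, -0.001]
ft_force: [-1.0, -6.4, -0.8]
width: 24.0
```

Request:
carry_out --rows '[[[-0.0072,0,-0.008],[0,0,0],1],[[-0.0076,0,-0.0077],[0,0,0],1],[[-0.0079,0,-0.0073],[0,0,0],1],[[-0.0082,0,-0.007],[0,0,0],1],[[0,0,0],[0,0,0],1],[[0,0,0],[0,0,0],1],[[0,0,0],[0,0,0],1]]'

```text
t: 15.68
ee_pos: [586.8, 174.1, 288.3]
orientation: [0.353, 3.12, -0.001]
ft_force: [-1.3, -6.1, -1.3]
width: 23.7
```

```bash
python3 - <<'E'
from h import *
o=readout.get_obs()
print(o['t'],o['ee_pos'],o['ft_force'],o['moment'],o['width'])
w=imaging.get_image('side');cv2.imwrite('pics/s13f.png',w[:,:,::-1]);cv2.imwrite('pics/s13.png',cv2.resize(w[120:240,200:360,::-1],None,fx=5,fy=5))
w=imaging.get_image('wrist');cv2.imwrite('pics/w13.png',w[:,:,::-1]);np.save('o13.npy',o,allow_pickle=True)
w=imaging.get_image('top');cv2.imwrite('pics/t13.png',cv2.resize(w[130:290,200:420,::-1],None,fx=3.6,fy=3.6))
E
```

```text
15.6833 [586.75447489 174.14918024 288.27129615] [-1.31539633 -6.14313879 -1.33004049] [-0.82744027 -0.07610207  0.15940008] 23.70396729145533
```

View pics/s13.png

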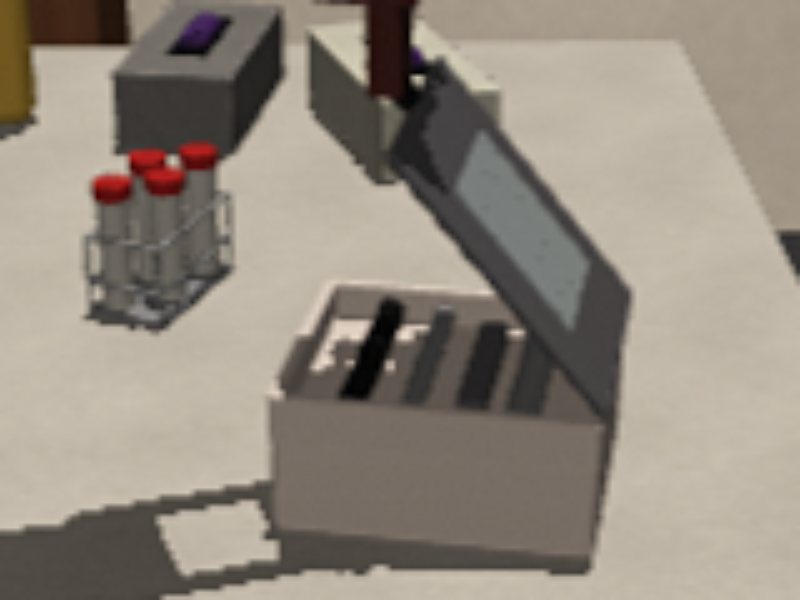

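View pics/w13.png

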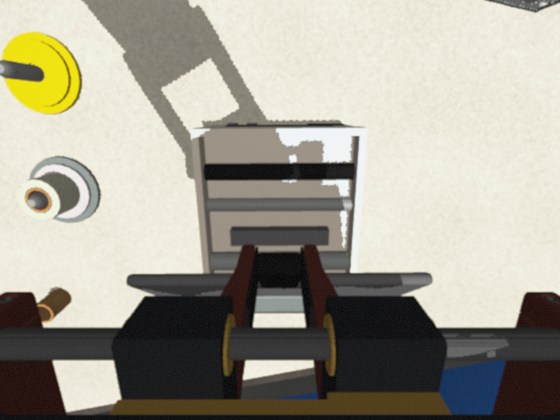

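View pics/t13.png

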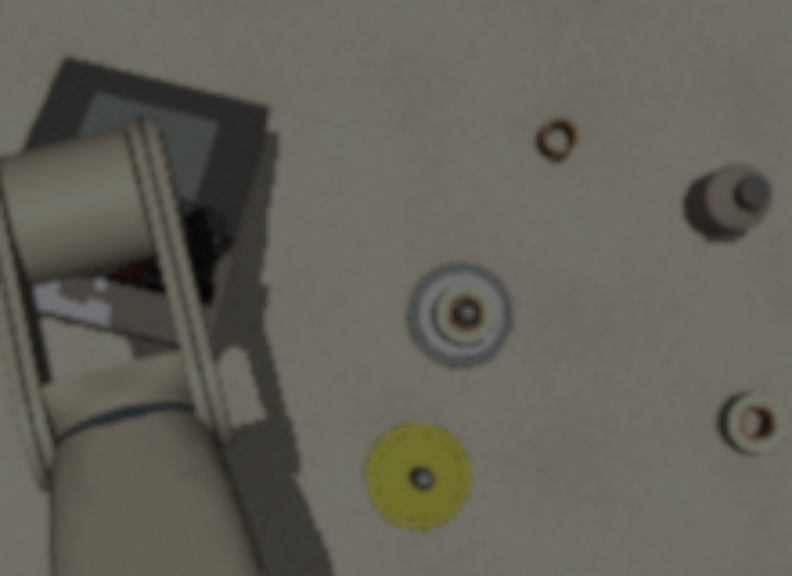

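The cover stands open, held by the fingers: in the zoomed side view its near edge runs from the hinge corner (605,412) to the front corner (393,165). Now to measure the angle.

```bash
python3 - <<'E'
from h import *
s=cam('side'); a=np.array([.975,-.2215,0]);n=np.array([.2215,.975,0]);H=np.array([501,193.6,0])+243*a;H[2]=108
print('hinge',H)
def pl(uv,yo):
    o,d=ray(s,uv);P=o+d*((H+n*yo-o)@n)/(d@n);q=P-H;return np.array([q@a,q[2]])
f=lambda x,y:(200+x/5,120+y/5)
# near (right) edge of cover, y=-95: underside line and top line picks
for A,B in [((605,415),(395,170)),((600,410),(405,180)),((632,293),(440,62))]:
    yo=-95 if A[0]<625 else 95
    p,q=pl(f(*A),yo),pl(f(*B),yo);d=q-p;print(p.round(),q.round(),np.linalg.norm(d).round(1),'angle',np.degrees(np.arctan2(d[1],-d[0])).round(1))
o=readout.get_obs();T=o['ee_pos'];print(o['t'],T,o['width'],o['ft_force'])
# from TCP: tab point 13 above TCP
q=T+np.array([0,0,13])-H; print('tool based',q@a,q[2],np.degrees(np.arctan2(q[2],-(q@a))-np.arctan2(4,247)))
# wrist: front edge of cover left and right ends
E
python3 - <<'E'
import cv2
a=cv2.imread('pics/s13f.png')[130:206,270:332]
cv2.imwrite('pics/s13zz.png',cv2.resize(a,None,fx=7.8,fy=7.8,interpolation=cv2.INTER_CUBIC))
E
```

```text
hinge [737.925  139.7755 108.    ]
[1. 4.] [-136.  161.] 208.2 angle 48.9
[-2.  7.] [-129.  155.] 194.8 angle 49.2
[2. 2.] [-140.  166.] 216.4 angle 49.0
15.8333 [586.7487576  174.18063765 288.29194058] 23.942244950634006 [-0.49582538 -5.45694815 -1.5797248 ]
tool based -155.01757433266528 193.29194058012826 50.343063376087635
```

View pics/s13zz.png

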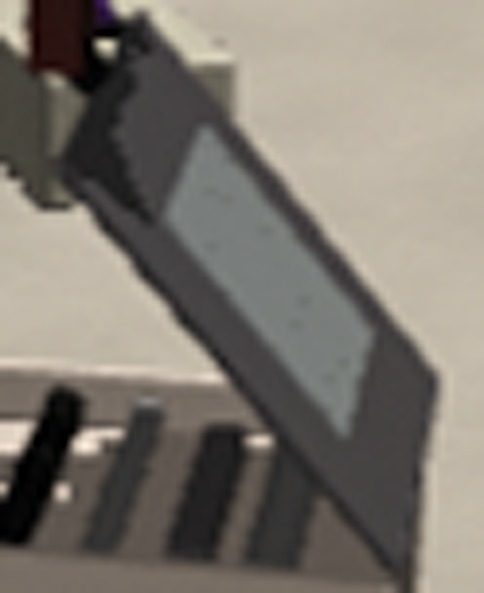

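Two independent estimates give 49.0° (image) and 50.3° (arc of the grip point). I'll hold for half a second, check that it's steady, then hand in.

Request:
carry_out --rows '[[[0,0,0],[0,0,0],1],[[0,0,0],[0,0,0],1],[[0,0,0],[0,0,0],1],[[0,0,0],[0,0,0],1],[[0,0,0],[0,0,0],1],[[0,0,0],[0,0,0],1]]'

```text
t: 16.33
ee_pos: [586.7, 174.2, 288.2]
orientation: [0.352, 3.12, -0.001]
ft_force: [-0.5, -6.7, -1.8]
width: 23.8
```

```bash
python3 - <<'E'
from h import *
from workcell import close_job
a=imaging.get_image('side').astype(int); b=cv2.imread('pics/s13f.png')[:,:,::-1].astype(int)
d=np.abs(a-b).max(2)>40; print('changed px since last side view',d.sum())
o=readout.get_obs();print(o['t'],o['ee_pos'],o['width'],o['ft_force'])
if d.sum()<60: print(close_job())
E
```

```text
changed px since last side view 13
16.3833 [586.75277172 174.17616682 288.26806202] 23.674414763312434 [-0.45416127 -6.08430128 -1.68960879]
the job is handed in; nothing more can be done
None
```

The left-most roll is all the way down on the grey unwinder's spindle and released. The printer cover is open at about 50° and still pinched by its tab. I handed the job in at 16.4 s.

- **Roll:** after I let go, the side, wrist and top views showed it sitting on the platter with the spindle standing out of its hole. The forces while lowering stayed around 1 N.
- **Cover angle:** the side image gave 49° and the path of the grip point gave 50.3°, so the two checks differ by about 1.3°, within your "few degrees".
- **Holding steady:** over the last half second before hand-in the arm, the grip (23.7 mm opening) and the side image did not change. The wrist force was about 6 N, mostly sideways, probably because the pinch was slightly off centre on the tab.
- **Measured heights:** my camera measurements came out slightly below the stated ones: tab top 115 mm against 118, roll top 43.6 mm against 45, spindle tip 69 mm against 70. This did not affect the work.
- **Other items:** I did not touch the rack, bottle, spent core, second roll or yellow unwinder. They appeared in their places in the later pictures.

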